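# Refill the soap tube and cap it

### The job

Refill the red soap tube: put the green tablet in first so that it lies at the bottom, then the amber one, then the white one on top, each lying flat, and then close the tube with its steel cap, pushed home on the rim with the knob up. Leave the lota, tumbler, soap box and comb standing where they are.

Things in the scene. Friction and masses are not known exactly. Their poses are not given: they have to be found in the camera images.
- tablet_green: Green round soap tablet, a loose upright cylinder 50 mm in diameter and 30 mm high with 4 mm chamfers on both edges, about 60 g, lying flat on the shelf. Origin: centre of its underside; z is its axis, up. It may be gripped across its diameter from any side.
- tablet_amber: Amber (orange-yellow) round soap tablet, a loose upright cylinder 50 mm in diameter and 30 mm high with 4 mm chamfers on both edges, about 60 g, lying flat on the shelf. Origin: centre of its underside; z is its axis, up. It may be gripped across its diameter from any side.
- tablet_white: Creamy white round soap tablet, a loose upright cylinder 50 mm in diameter and 30 mm high with 4 mm chamfers on both edges, about 60 g, lying flat on the shelf. Origin: centre of its underside; z is its axis, up. It may be gripped across its diameter from any side.
- cap: Steel tube cap, loose, about 100 g, standing on its plug: plug 8 mm high, tapering from 48 mm diameter at the plate to 43 mm below; round plate 72 mm wide at 8 to 12 mm height; upright black knob to grip, 20 mm in diameter, at 12 to 36 mm height. Origin: centre of the plug's underside; z up. Seated, the plate lies on the tube's rim and the origin is 8 mm below the rim.
- soap_tube: Red upright soap tube, fixed, open on top: dark steel foot 90 mm wide, 8 mm thick (its top is the tube's floor), bore 55 mm, wall 4 mm, rim 108 mm above the shelf; 24 mm windows in its +x and -x sides up to 96 mm. Three tablets fill it to 98 mm. A tablet let go with its lower edge inside the mouth slides down by itself. Origin: on the axis, at the foot's underside; z up.
- lota: Bystander: round-bellied steel water pot, open, 106 mm across the belly and 98 mm high, loose. Origin: centre of its underside; z up.
- tumbler: Bystander: open steel drinking tumbler, 72 mm across the rim and 95 mm high, loose. Origin: centre of its underside; z up.
- soap_box: Bystander: closed grey plastic soap box, 79 mm (x) by 114 mm (y) and 39 mm high, loose. Origin: centre of its underside; z up.
- comb: Bystander: flat bamboo comb, 180 mm long (x), 40 mm wide (y, teeth towards -y), 6 mm thick, loose. Origin: about its middle, on its underside; z up.
Not all that is in view belongs to the job. What is shaped like the cap but blue or purple is not meant.

How it is judged:
On the way, in this order (a step that is already met when the one before it is completed fails the run):
1. the green tablet lies flat at the bottom of the tube (z of tablet_green in the frame of soap_tube between 0.003 and 0.013 m and horizontal distance between tablet_green and soap_tube below 0.008 m and angle between tablet_green's own z axis and vertical below 0.12 rad), for 0.2 s.
2. the amber tablet lies flat on the green one in the tube (z of tablet_amber in the frame of soap_tube between 0.033 and 0.043 m and horizontal distance between tablet_amber and soap_tube below 0.008 m and angle between tablet_amber's own z axis and vertical below 0.12 rad), for 0.2 s.
3. the white tablet lies flat on the amber one in the tube (z of tablet_white in the frame of soap_tube between 0.063 and 0.073 m and horizontal distance between tablet_white and soap_tube below 0.008 m and angle between tablet_white's own z axis and vertical below 0.12 rad), for 0.2 s.
4. the steel cap is seated on the rim, its plug inside the tube (z of cap in the frame of soap_tube between 0.095 and 0.105 m and horizontal distance between cap and soap_tube below 0.008 m and angle between cap's own z axis and vertical below 0.12 rad), for 0.2 s.
At the end, for the whole second after the job is handed in: In the tube, from the bottom: green tablet (underside 8 mm above the shelf), amber (38 mm), white (68 mm), then the cap (underside of its plug at 100 mm), each within 5 mm in height, 8 mm of the tube's axis and 0.12 rad of upright, all released and at rest (all of step 1 and all of step 2 and all of step 3 and all of step 4 and linear speed of each of tablet_green, tablet_amber, tablet_white, cap below 0.02 m/s and angular speed of each of tablet_green, tablet_amber, tablet_white, cap below 0.3 rad/s); the robot touches nothing.
It fails at once if the lota is shifted by more than 25 mm or tipped over (distance of lota from where it was at the start of the episode above 0.025 m or angle between lota's own z axis and vertical above 0.5 rad).
It fails at once if the tumbler is shifted by more than 25 mm or tipped over (distance of tumbler from where it was at the start of the episode above 0.025 m or angle between tumbler's own z axis and vertical above 0.5 rad).
It fails at once if the grey soap box is shifted by more than 25 mm or tipped over (distance of soap_box from where it was at the start of the episode above 0.025 m or angle between soap_box's own z axis and vertical above 0.5 rad).
It fails at once if the comb is shifted by more than 25 mm (distance of comb from where it was at the start of the episode above 0.025 m).
It also fails if it takes over 102 s, if anything falls off the work surface, if the arm or the gripper's body presses on something with over 40 N, if the wrist force passes 120 N, or if a joint passes its speed limit or range.

### The arm

A 6-joint arm with a two-finger parallel gripper is mounted at the origin on the work surface. World frame = base frame: x ahead of the robot, y to its left, z up, the work surface at z = 0. Lengths are in m, angles in rad, forces in N, time in s.
With the tool pointing down it reaches from about 0.35 to 0.775 m from the base axis. Payload 7.3 kg.
Tool frame: the origin (TCP) lies on the mounting face of the last link; the fingertips stand 178 mm ahead of it and the grasp point (between the pads) lies 159 mm ahead of it (robot.grip_depth is the distance from the TCP to the grasp point, in m); z points along the fingers, y is the line along which they close (so a half turn about z gives the same grasp; the last joint's range is limited). The gripper opens to 92 mm and grips with 3 to 60 N. Pads are 19 mm wide; open, the fingers measure 130 mm over their backs; the gripper's body (75 mm by 190 mm) begins 47 mm behind the grasp point.
Start: joints at [-1.298, 0.342, 1.524, -0, 1.275, -0.146], TCP at [0.214, -0.48, 0.405] pointing down, gripper open.
Joint ranges: [-2.53, 2.53], [-0.77, 2.02], [0.04, 2.7], [-1, 4.14], [0.28, 2.66], [-3.11, 3.11]. Speed limits (rad/s): [2.57, 2.57, 3.14, 3.14, 3.14, 3.14].

### API

Orientations are given as [roll, pitch, yaw] about the fixed x, y, z axes, in that order (R = Rz(yaw) Ry(pitch) Rx(roll)).
In Python, from cell import observe, cams, robot, models gives the robot as it stands.
- The arm moves only by the shell command python3 -m jog 'ROWS' [FORCE]. ROWS is JSON, a list of rows, each a list of 3 entries, a list of its own where there are three numbers: the shift along the tool's x, y, z each as a share of 0.4 m, from -1 to 1, then the turn about the tool's z as a share of pi rad, from -1 to 1, then the closure, from 0 (fully open) to 1 (shut). In form: [[[x, y, z], turn, jaw], ...]. A call has 1 to 12 rows; each row is the pose to reach, as a shift and turn from the pose commanded when the call began, along the tool's axes at that moment, turning the shorter way round; what a row does not reach only later rows make up. A row lasts 1/8 s, in which the tool goes at most 62.5 mm and 10.7 degrees, less where a joint would pass 70% of its speed; a pose out of reach is approached as far as the arm can. A call with a number of a shift or a turn outside -1 to 1 is refused whole. A call with a gripper value outside its range is refused whole. The fingers move at their own pace and stop on an object; FORCE is the grip in N (left out, the last holds). Time passes only in rows, so rows that repeat a pose let the fingers close. It gives the time, the measured TCP pose, the force, the opening and the grip force at its end, in the units of the state.
- observe(): the state, without advancing time (a new reading comes with each control period).
- cams.read_camera(name): name is "side" or "top" or "wrist"; returns the picture (400x640x3 uint8, red, green, blue); there is no depth.
- cams.camera_model(name): a dict with "camera_matrix" (3x3 intrinsics, pixels), "pose" (4x4, takes a point from camera to world coordinates). Camera axes: x right, y down, z forward; pixel columns grow to the right and rows downward; lengths in m; the calibration is good to about 2 mm. A picture is of the moment at which its call begins: read the wrist's pose just before it. camera_model takes no time and is no camera call; for the wrist camera it gives the pose at the moment of the call.
- robot.hand_in(): hands the job in; it is judged then, once.
Trained networks look in the newest picture that a camera, given by its name, has taken for a name from the list of things; names that differ only in an ending like _2 or _b are one class to them, and where a whole thing is asked for, a point or a joint stands for the part that bears it (a point fixed in the world has none). Each returns a list of dicts, best first, with "confidence" (0 to 1); they miss things now and then, are a little off and sometimes report something else, mostly with a low value. They report only what shows in the picture. A call takes as long as a camera call. They do not tell look-alikes from the thing itself.
- models.find_in(target, camera): "position" ([x, y, z] in m, in world coordinates, good to about 4 mm: the middle of the surface that is visible of it).
- models.pinpoint(target, camera): "position" ([x, y, z] in m, in world coordinates, good to about 4 mm: a listed point, or the origin of a listed thing).
The state is a dict: "time": time; "qpos": joint angles; "qvel": joint speeds; "joint_efforts": joint torques, N m; "tool_pos": TCP position; "tool_rot": TCP orientation; "contact_force": force on the tool from outside, world axes, zero at the start; "torque": the same for the moment, N m; "opening": finger opening in m; "grip_force": force on a finger pad.
Only numpy, scipy, OpenCV 4.12 (cv2) and the standard library are available. Lean on these libraries where they do the work, as an engineer would, in place of code of your own. Each camera call takes 0.05 s, during which the arm holds its last target. There are 200 camera calls.

## Working session

There is one attempt and no reset: what is moved stays moved. The work goes in short steps, Python scripts to look and compute and a shell command to move; the robot and the scene stay as the last step left them, time stands still between calls to the robot, and variables do not carry over. Pictures are saved under pics/ and viewed, at most 14 in all, crops included, and the job is handed in when it is done.

```bash
mkdir -p pics; ls; python3 - <<'E'
from cell import observe,cams,robot,models
import cv2
s=observe();print(s)
for c in("top","side"):
    im=cams.read_camera(c);cv2.imwrite(f"pics/{c}0.png",im[...,::-1])
    for n in("tablet_green","tablet_amber","tablet_white","cap","soap_tube","lota","tumbler","soap_box","comb"):
        print(c,n,[([round(v,3) for v in d["position"]],round(d["confidence"],2)) for d in models.pinpoint(n,c)])
E
```

```text
pics
{'time': 0.0, 'qpos': array([-1.29799336e+00,  3.42720360e-01,  1.52503643e+00, -3.11086742e-05,
        1.27538424e+00, -1.45997143e-01]), 'qvel': array([ 0.00147286,  0.0001201 , -0.00060025,  0.00108419,  0.00051538,
        0.00036508]), 'joint_efforts': array([ 6.98400145e-04, -4.31239271e+01, -2.44222051e+01,  7.17535196e-02,
        5.59863774e-02, -1.15131074e-04]), 'tool_pos': array([ 0.2134786 , -0.47948393,  0.4040392 ]), 'tool_rot': array([-3.14005642e+00, -1.95826336e-04,  4.18809038e-01]), 'contact_force': array([ 0.2313953 , -0.61795643, -0.19535766]), 'torque': array([-0.03580056, -0.02604916,  0.00404948]), 'grip_force': 0.0, 'opening': 0.09172405605519177}
top tablet_green [([0.487, -0.086, -0.001], 0.68)]
top tablet_amber [([0.444, 0.288, 0.001], 0.78)]
top tablet_white [([0.431, -0.277, 0.001], 0.67), ([0.6, 0.366, -0.001], 0.21)]
top cap [([0.487, 0.075, 0.0], 0.88), ([0.5, 0.193, 0.0], 0.73), ([0.345, -0.023, 0.003], 0.67)]
top soap_tube [([0.638, -0.002, -0.0], 0.62)]
top lota [([0.631, -0.203, -0.002], 0.87)]
top tumbler [([0.586, -0.366, -0.006], 0.94)]
top soap_box [([0.635, 0.198, 0.001], 0.96)]
top comb [([0.601, 0.366, -0.002], 0.57)]
side tablet_green [([0.483, -0.088, 0.003], 0.68)]
side tablet_amber [([0.443, 0.281, -0.002], 0.6)]
side tablet_white [([0.427, -0.279, 0.002], 0.55), ([0.442, 0.282, -0.001], 0.39)]
side cap [([0.482, 0.072, -0.002], 0.83), ([0.5, 0.192, 0.002], 0.79), ([0.35, -0.021, -0.0], 0.74), ([0.587, -0.367, 0.003], 0.22)]
side soap_tube [([0.636, -0.002, -0.007], 0.87), ([0.485, -0.082, -0.0], 0.26)]
side lota [([0.626, -0.204, -0.0], 0.83)]
side tumbler [([0.583, -0.368, 0.005], 0.78)]
side soap_box [([0.638, 0.203, -0.003], 0.93)]
side comb []
```

View pics/top0.png

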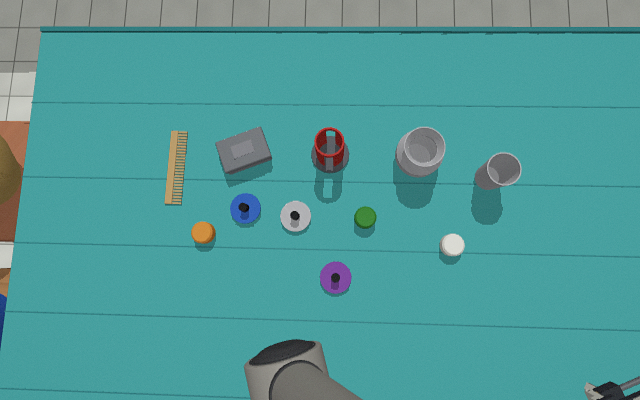

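View pics/side0.png

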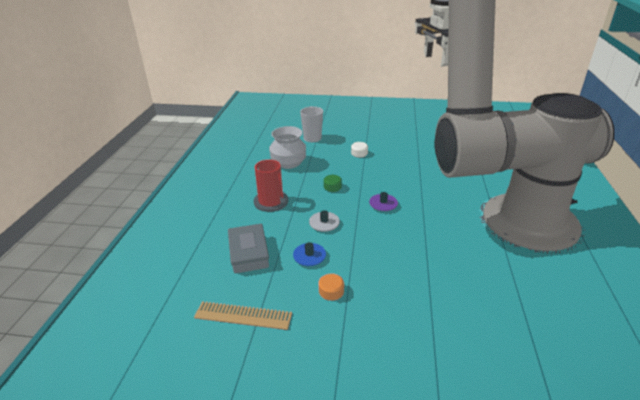

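Candidates, in pixels of the top picture:
- **Cap:** steel (295,216), with the look-alikes blue (245,208) and purple (335,278). I choose the steel one.
- **Tablets:** green (365,217), amber (203,232), white (453,245). Each has its own colour.
- **Tube:** red (330,150).

I'll check the choice in a close crop and move over the green tablet.

```bash
cat > h.py <<'E'
import numpy as np,cv2
from cell import observe,cams,robot,models
from scipy.spatial.transform import Rotation as R
GD=robot.grip_depth
def go(x,y,zgrasp,yaw=np.pi/2):
    "shares needed to bring the grasp point to x,y,zgrasp"
    s=observe();Rt=R.from_euler("xyz",s["tool_rot"])
    d=Rt.inv().apply(np.array([x,y,zgrasp+GD])-s["tool_pos"])/0.4
    t=-(yaw-s["tool_rot"][2]);t=(t+np.pi)%(2*np.pi)-np.pi
    print("shares",d.round(4),"turn",round(t/np.pi,4),"t",s["time"])
def ray(cam,uv,z):
    m=cams.camera_model(cam);K=np.array(m["camera_matrix"]);P=np.array(m["pose"])
    d=P[:3,:3]@np.linalg.solve(K,[uv[0],uv[1],1.]);return P[:3,3]+d*(z-P[2,3])/d[2]
E
python3 - <<'E'
from h import *
im=cv2.imread("pics/top0.png")[180:310,180:480]
cv2.imwrite("pics/crop.png",cv2.resize(im,None,fx=2.6,fy=2.6,interpolation=cv2.INTER_CUBIC))
print(GD,cams.camera_model("wrist")); go(.485,-.087,.246)
E
python3 -m jog '[[[0.98,-0.62,0],-0.367,0],[[0.98,-0.62,0],-0.367,0],[[0.98,-0.62,0],-0.367,0],[[0.98,-0.62,0],-0.367,0],[[0.98,-0.62,0],-0.367,0],[[0.98,-0.62,0],-0.367,0],[[0.98,-0.62,0],-0.367,0],[[0.98,-0.62,0],-0.367,0],[[0.98,-0.62,0],-0.367,0],[[0.98,-0.62,0],-0.367,0],[[0.98,-0.62,0],-0.367,0],[[0.98,-0.62,0],-0.367,0]]'
python3 - <<'E'
from h import *
cv2.imwrite("pics/w1.png",cams.read_camera("wrist")[...,::-1])
print(cams.camera_model("wrist"));go(.485,-.087,.246)
E
```

```text
0.1592 {'camera_matrix': array([[291.32865803,   0.        , 324.11681884],
       [  0.        , 291.32865803, 203.68883567],
       [  0.        ,   0.        ,   1.        ]]), 'pose': array([[ 4.07143539e-01, -8.72056088e-01, -2.71573780e-01,
         2.86198553e-01],
       [-9.13364093e-01, -3.88864824e-01, -1.20624135e-01,
        -4.46664347e-01],
       [-4.14478499e-04,  2.97157077e-01, -9.54828519e-01,
         3.85497101e-01],
       [ 0.00000000e+00,  0.00000000e+00,  0.00000000e+00,
         1.00000000e+00]])}
shares [ 1.0192 -0.6207 -0.0012] turn -0.3667 t 1.0
time: 2.5
tool_pos: [0.4705, -0.0945, 0.4048]
tool_rot: [3.141, 0.0, 1.57]
contact_force: [-0.6, 0.4, 0.2]
opening: 0.0918
grip_force: 0.0
{'camera_matrix': array([[291.32865803,   0.        , 324.11681884],
       [  0.        , 291.32865803, 203.68883567],
       [  0.        ,   0.        ,   1.        ]]), 'pose': array([[ 9.99999797e-01, -1.33200693e-04,  6.23489650e-04,
         4.69323453e-01],
       [ 5.81969523e-05, -9.54778789e-01, -2.97317104e-01,
        -1.34296584e-02],
       [ 6.34897537e-04,  2.97317080e-01, -9.54778587e-01,
         3.85534853e-01],
       [ 0.00000000e+00,  0.00000000e+00,  0.00000000e+00,
         1.00000000e+00]])}
shares [ 0.0185  0.0363 -0.001 ] turn -0.0001 t 2.55
```

View pics/crop.png

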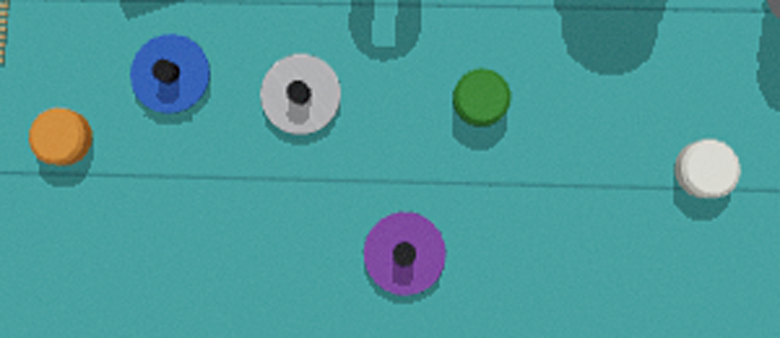

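View pics/w1.png

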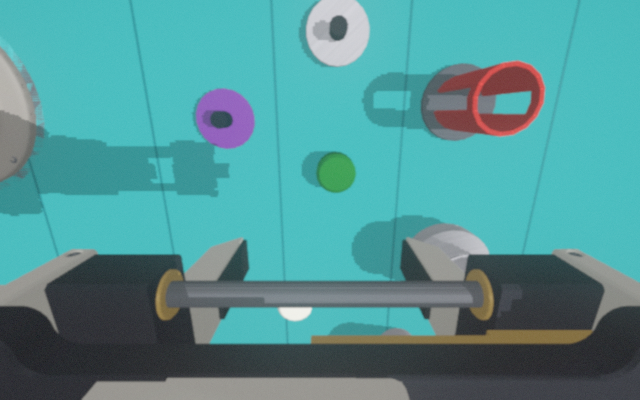

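The crop shows the grey steel cap between the blue and green pieces, so the choice holds. The wrist view shows green at (336,172), the tube rim at (506,98) and the steel cap at (338,30). Next I measure by fitting projected silhouettes.

```bash
cat >> h.py <<'E'
from scipy.optimize import least_squares
HSV={"green":((45,100,40),(75,255,255)),"amber":((8,120,100),(25,255,255)),"white":((0,0,185),(180,50,255)),"cap":((0,0,110),(180,40,255)),"red":((0,150,60),(5,255,255)),"red2":((172,150,60),(180,255,255))}
TAB=[(.021,0),(.025,.004),(.025,.026),(.021,.030)]
SH={"green":TAB,"amber":TAB,"white":TAB,"cap":[(.036,.008),(.036,.012)],"red":[(.0315,.02),(.0315,.108)]}
def proj(cam,pts,m):
    P=np.linalg.inv(np.array(m["pose"]));c=pts@P[:3,:3].T+P[:3,3];q=c@np.array(m["camera_matrix"]).T
    return q[:,:2]/q[:,2:]
def hullc(p):
    h=cv2.convexHull(p.astype(np.float32));M=cv2.moments(h);return np.array([M["m10"]/M["m00"],M["m01"]/M["m00"]]),M["m00"]
def locate(im,cam,name,guess,z0=0.,roi=45,m=None):
    "fit x,y of a body of revolution to its colour blob (convex hulls' centroids)"
    m=m or cams.camera_model(cam);h=cv2.cvtColor(im,cv2.COLOR_RGB2HSV)
    k=cv2.inRange(h,*map(np.array,HSV[name]))
    if name=="red":k|=cv2.inRange(h,*map(np.array,HSV["red2"]))
    k=cv2.morphologyEx(k,cv2.MORPH_OPEN,np.ones((3,3)))
    a=np.linspace(0,2*np.pi,60);ring=np.vstack([np.c_[r*np.cos(a),r*np.sin(a),0*a+z+z0] for r,z in SH[name]])
    f=lambda p:proj(cam,ring+[p[0],p[1],0],m)
    n,l,st,ce=cv2.connectedComponentsWithStats(k);c0=hullc(f(guess))[0]
    ok=[i for i in range(1,n) if st[i,4]>40 and np.hypot(*(ce[i]-c0))<roi]
    if not ok:return None
    i=max(ok,key=lambda i:st[i,4]);c,A=hullc(np.argwhere(l==i)[:,::-1])
    s=least_squares(lambda p:hullc(f(p))[0]-c,guess,diff_step=1e-3,x_scale=.1)
    return s.x.round(4),"px",c.round(1),"area ratio",round(A/hullc(f(s.x))[1],2)
G={"green":(.485,-.087),"amber":(.444,.285),"white":(.429,-.278),"cap":(.485,.074),"red":(.637,-.002)}
E
python3 - <<'E'
from h import *
for c in("top","side","wrist"):
    m=cams.camera_model(c);im=cams.read_camera(c)
    for n,g in G.items():print(c,n,locate(im,c,n,g,m=m))
E
```

```text
top green (array([ 0.4847, -0.0711]), 'px', array([358.7, 217.2]), 'area ratio', 0.31)
top amber (array([0.4432, 0.2877]), 'px', array([202.6, 232.2]), 'area ratio', 0.88)
top white None
top cap (array([ 0.474 , -0.0199]), 'px', array([336.1, 221.8]), 'area ratio', 1.1)
top red (array([0.6361, 0.0164]), 'px', array([320.9, 145.5]), 'area ratio', 0.33)
side green (array([ 0.4855, -0.0901]), 'px', array([332.1, 182.6]), 'area ratio', 0.77)
side amber (array([0.4426, 0.2837]), 'px', array([330.8, 286.3]), 'area ratio', 0.83)
side white (array([ 0.4306, -0.3   ]), 'px', array([358.2, 146.8]), 'area ratio', 0.55)
side cap (array([0.4852, 0.0728]), 'px', array([324. , 221.3]), 'area ratio', 0.85)
side red None
wrist green (array([ 0.4842, -0.0861]), 'px', array([335.5, 172.6]), 'area ratio', 0.85)
wrist amber None
wrist white (array([ 0.4253, -0.3007]), 'px', array([294.5, 313. ]), 'area ratio', 0.32)
wrist cap (array([0.4843, 0.0741]), 'px', array([337. ,  31.6]), 'area ratio', 0.94)
wrist red (array([0.6276, 0.0038]), 'px', array([486.3,  93.6]), 'area ratio', 0.17)
```

```bash
sed -i 's/(0,150,60),(5,255,255)/(0,110,40),(10,255,255)/; s/(172,150,60)/(165,110,40)/; s/(0,0,185)/(0,0,165)/' h.py
python3 - <<'E'
from h import *
SH["red"]=[(.0315,.008),(.0315,.108)]
for c,f in(("top","top0"),("side","side0"),("wrist","w1")):
    im=cv2.imread(f"pics/{f}.png")[...,::-1]
    for n,g in G.items():print(c,n,locate(im,c,n,g))
go(.4842,-.0861,.033)
E
```

```text
top green (array([ 0.4853, -0.085 ]), 'px', array([364.7, 217.1]), 'area ratio', 0.89)
top amber (array([0.4432, 0.2877]), 'px', array([202.6, 232.2]), 'area ratio', 0.88)
top white (array([ 0.4286, -0.2828]), 'px', array([452.9, 244. ]), 'area ratio', 0.8)
top cap (array([0.4856, 0.0753]), 'px', array([295.1, 216. ]), 'area ratio', 0.93)
top red (array([ 0.6356, -0.0016]), 'px', array([329.1, 146.3]), 'area ratio', 0.92)
side green (array([ 0.4854, -0.0899]), 'px', array([332.1, 182.6]), 'area ratio', 0.76)
side amber (array([0.4427, 0.2844]), 'px', array([330.7, 286.5]), 'area ratio', 0.85)
side white (array([ 0.4295, -0.2894]), 'px', array([358.3, 148.4]), 'area ratio', 0.8)
side cap (array([0.4852, 0.0727]), 'px', array([324. , 221.3]), 'area ratio', 0.85)
side red (array([ 0.6356, -0.0047]), 'px', array([268.6, 182.3]), 'area ratio', 0.89)
wrist green (array([ 0.4845, -0.0854]), 'px', array([335.8, 172.1]), 'area ratio', 0.85)
wrist amber None
wrist white (array([ 0.4257, -0.2999]), 'px', array([294.7, 312.6]), 'area ratio', 0.33)
wrist cap (array([0.4844, 0.0746]), 'px', array([337.2,  31.2]), 'area ratio', 0.93)
wrist red (array([ 0.6355, -0.0011]), 'px', array([491.7,  99.3]), 'area ratio', 0.96)
shares [0.0197 0.0338 0.5314] turn 0.0001 t 2.7
```

Green is at (0.4845,-0.086) and the tube at (0.6356,-0.0015). I grasp green.

```bash
python3 -m jog '[[[0.02,0.034,0.2],0,0],[[0.02,0.034,0.4],0,0],[[0.02,0.034,0.5],0,0],[[0.02,0.034,0.531],0,0],[[0.02,0.034,0.531],0,0],[[0.02,0.034,0.531],0,0.5],[[0.02,0.034,0.531],0,0.6],[[0.02,0.034,0.531],0,0.6],[[0.02,0.034,0.531],0,0.6],[[0.02,0.034,0.531],0,0.6],[[0.02,0.034,0.531],0,0.6]]' 15
python3 -c "
from h import *
go(.4845,-.0857,.23)"
```

```text
time: 4.08
tool_pos: [0.4845, -0.0857, 0.1926]
tool_rot: [3.141, 0.0, 1.572]
contact_force: [-1.9, 0.7, 4.9]
opening: 0.0494
grip_force: 15.0
shares [-2.000e-04  3.000e-04 -4.914e-01] turn 0.0003 t 4.075
```

```bash
python3 -m jog '[[[0,0,-0.15],0,0.6],[[0,0,-0.3],0,0.6],[[0,0,-0.4],0,0.6],[[0.1,0.17,-0.4],0,0.6],[[0.15,0.27,-0.4],0,0.6],[[0.2,0.36,-0.4],0,0.6],[[0.21,0.378,-0.4],0,0.6],[[0.21,0.378,-0.4],0,0.6],[[0.21,0.378,-0.4],0,0.6],[[0.21,0.378,-0.4],0,0.6]]'
python3 - <<'E'
from h import *
m=cams.camera_model("wrist")
ims={c:cams.read_camera(c) for c in("wrist","side","top")}
for c,im in ims.items():cv2.imwrite(f"pics/{c}2.png",im[...,::-1])
print(locate(ims["side"],"side","green",(.6356,-.0015),z0=.16,roi=40))
print(locate(ims["wrist"],"wrist","red",G["red"],m=m,roi=80),locate(ims["wrist"],"wrist","green",(.6356,-.0015),z0=.16,m=m,roi=90))
cv2.imwrite("pics/c2.png",np.hstack([cv2.resize(ims["wrist"],None,fx=.6,fy=.6),cv2.resize(ims["side"][60:180,190:390],(400,240))])[...,::-1])
go(.6356,-.0015,.15)
E
```

```text
time: 5.32
tool_pos: [0.6349, -0.0022, 0.3527]
tool_rot: [3.142, 0.0, 1.571]
contact_force: [-0.6, -0.3, -1.2]
opening: 0.0495
grip_force: 15.0
(array([ 0.637 , -0.0054]), 'px', array([264.1, 141. ]), 'area ratio', 0.72)
(array([0.6342, 0.0075]), 'px', array([324.6, 197.9]), 'area ratio', 0.75) (array([0.6338, 0.002 ]), 'px', array([324.1, 249.1]), 'area ratio', 0.78)
shares [0.0011 0.001  0.1086] turn 0.0001 t 5.475
```

View pics/c2.png

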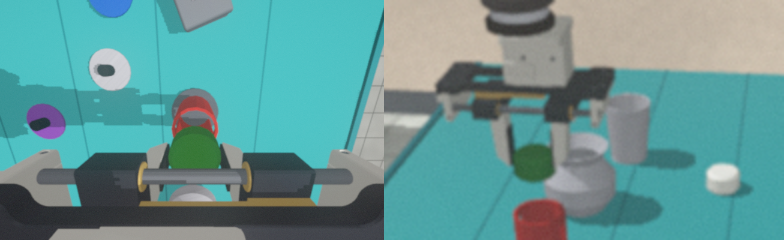

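The tablet sits over the tube, within about 1 mm in both views. I lower it into the mouth.

```bash
python3 -m jog '[[[0.001,0.001,0.06],0,0.6],[[0.001,0.001,0.1],0,0.6],[[0.001,0.001,0.12],0,0.6],[[0.001,0.001,0.135],0,0.6],[[0.001,0.001,0.15],0,0.6],[[0.001,0.001,0.15],0,0.6],[[0.001,0.001,0.15],0,0.6]]'
```

```text
time: 6.35
tool_pos: [0.636, -0.0011, 0.2927]
tool_rot: [3.141, 0.0, 1.572]
contact_force: [0.5, -0.8, -0.5]
opening: 0.0493
grip_force: 15.0
```

```bash
python3 -m jog '[[[0,0,0],0,0.2],[[0,0,0],0,0],[[0,0,0],0,0],[[0,0,0],0,0],[[0,0,-0.1],0,0],[[0,0,-0.2],0,0],[[0,0,-0.27],0,0],[[0,0,-0.27],0,0]]'
python3 - <<'E'
from h import *
im=cams.read_camera("wrist");cv2.imwrite("pics/w3.png",im[100:300,180:480,::-1])
print([ (d["position"],d["confidence"]) for d in models.pinpoint("tablet_green","wrist")]);
go(.443,.286,.24)
E
```

```text
time: 7.35
tool_pos: [0.6361, -0.0011, 0.4029]
tool_rot: [3.136, 0.001, 1.572]
contact_force: [-0.6, 0.3, 0.2]
opening: 0.0917
grip_force: 0.0
[([0.6364, -0.0021, 0.0049], 0.59)]
shares [ 0.7181 -0.481   0.0011] turn 0.0003 t 7.45
```

View pics/w3.png

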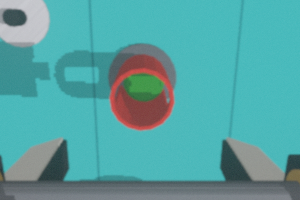

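Green lies at the bottom: it shows through the tube mouth at crop (143,85), z about 5 mm. On to amber.

```bash
python3 -m jog '[[[0.718,-0.481,0],0,0],[[0.718,-0.481,0],0,0],[[0.718,-0.481,0],0,0],[[0.718,-0.481,0],0,0],[[0.718,-0.481,0],0,0],[[0.718,-0.481,0],0,0],[[0.718,-0.481,0],0,0],[[0.718,-0.481,0],0,0],[[0.718,-0.481,0],0,0],[[0.718,-0.481,0],0,0]]'
python3 - <<'E'
from h import *
m=cams.camera_model("wrist");im=cams.read_camera("wrist")
print(locate(im,"wrist","amber",G["amber"],m=m)); go(.443,.286,.033)
print(locate(cams.read_camera("top"),"top","red",G["red"]))
E
```

```text
time: 8.7
tool_pos: [0.4438, 0.2851, 0.4]
tool_rot: [-3.141, 0.0, 1.57]
contact_force: [-0.0, 0.3, 0.1]
opening: 0.0917
grip_force: 0.0
(array([0.4416, 0.2867]), 'px', array([323.2, 178.2]), 'area ratio', 0.87)
shares [ 0.0021 -0.0017  0.5197] turn -0.0002 t 8.75
(array([0.6349, 0.0141]), 'px', array([321.9, 146. ]), 'area ratio', 0.41)
```

```bash
python3 -m jog '[[[0.004,-0.004,0.2],0,0],[[0.004,-0.004,0.4],0,0],[[0.004,-0.004,0.5],0,0],[[0.004,-0.004,0.52],0,0],[[0.004,-0.004,0.52],0,0],[[0.004,-0.004,0.52],0,0.5],[[0.004,-0.004,0.52],0,0.6],[[0.004,-0.004,0.52],0,0.6],[[0.004,-0.004,0.52],0,0.6],[[0.004,-0.004,0.52],0,0.6],[[0.004,-0.004,0.52],0,0.6]]' 15
python3 -m jog '[[[0,0,-0.15],0,0.6],[[0,0,-0.3],0,0.6],[[0,0,-0.45],0,0.6],[[0,0,-0.45],0,0.6]]'
python3 -c "
from h import *
go(.6360,-.0012,.193)"
```

```text
time: 10.18
tool_pos: [0.4417, 0.2876, 0.1926]
tool_rot: [3.141, -0.0, 1.572]
contact_force: [-0.2, 0.3, 4.0]
opening: 0.0495
grip_force: 15.0
time: 10.68
tool_pos: [0.4423, 0.2879, 0.3771]
tool_rot: [3.132, -0.004, 1.572]
contact_force: [-0.2, 0.1, -1.5]
opening: 0.0494
grip_force: 15.0
shares [-0.7236  0.4829  0.0636] turn 0.0004 t 10.675
```

```bash
python3 -m jog '[[[-0.723,0.483,0],0,0.6],[[-0.723,0.483,0],0,0.6],[[-0.723,0.483,0],0,0.6],[[-0.723,0.483,0],0,0.6],[[-0.723,0.483,0],0,0.6],[[-0.723,0.483,0],0,0.6],[[-0.723,0.483,0],0,0.6],[[-0.723,0.483,0.06],0,0.6],[[-0.723,0.483,0.06],0,0.6],[[-0.723,0.483,0.06],0,0.6],[[-0.723,0.483,0.06],0,0.6]]'
python3 - <<'E'
from h import *
m=cams.camera_model("wrist");w=cams.read_camera("wrist");s=cams.read_camera("side")
print(locate(s,"side","amber",(.6356,-.0015),z0=.16,roi=40),locate(w,"wrist","amber",(.6356,-.0015),z0=.16,m=m,roi=90),locate(w,"wrist","red",G["red"],m=m,roi=80))
go(.6360,-.0010,.133)
E
```

```text
time: 12.05
tool_pos: [0.6351, -0.001, 0.3492]
tool_rot: [3.14, 0.0, 1.572]
contact_force: [0.2, 0.2, 0.4]
opening: 0.0491
grip_force: 15.0
(array([6.352e-01, 6.000e-04]), 'px', array([264.2, 142.2]), 'area ratio', 0.74) (array([0.6342, 0.0049]), 'px', array([324. , 249.2]), 'area ratio', 0.75) (array([0.6343, 0.0076]), 'px', array([323.9, 200.2]), 'area ratio', 0.75)
shares [0.0005 0.002  0.1422] turn 0.0004 t 12.15
```

```bash
python3 -m jog '[[[-0.001,0.002,0.05],0,0.6],[[-0.001,0.002,0.09],0,0.6],[[-0.001,0.002,0.11],0,0.6],[[-0.001,0.002,0.125],0,0.6],[[-0.001,0.002,0.14],0,0.6],[[-0.001,0.002,0.14],0,0.6],[[-0.001,0.002,0.14],0,0.6]]'
```

```text
time: 13.02
tool_pos: [0.636, -0.0019, 0.2927]
tool_rot: [3.141, 0.0, 1.572]
contact_force: [-0.5, 1.1, 0.3]
opening: 0.0493
grip_force: 15.0
```

```bash
python3 -m jog '[[[0,0,0],0,0.2],[[0,0,0],0,0],[[0,0,0],0,0],[[0,0,0],0,0],[[0,0,-0.1],0,0],[[0,0,-0.2],0,0],[[0,0,-0.27],0,0],[[0,0,-0.27],0,0]]'
python3 - <<'E'
from h import *
im=cams.read_camera("wrist");cv2.imwrite("pics/w4.png",im[100:300,180:480,::-1])
print([ (d["position"],d["confidence"]) for d in models.pinpoint("tablet_amber","wrist")]);
go(.429,-.283,.24)
E
```

```text
time: 14.02
tool_pos: [0.6361, -0.0019, 0.4029]
tool_rot: [3.136, 0.001, 1.572]
contact_force: [-0.6, 0.4, -0.8]
opening: 0.092
grip_force: 0.0
[([0.6396, -0.0034, 0.0393], 0.91)]
shares [-0.7023 -0.5174  0.0011] turn 0.0003 t 14.125
```

View pics/w4.png

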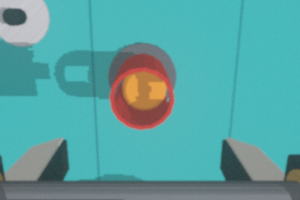

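Amber lies flat on the green one (z about 39 mm, crop (143,90)). On to white.

```bash
python3 -m jog '[[[-0.702,-0.517,0],0,0],[[-0.702,-0.517,0],0,0],[[-0.702,-0.517,0],0,0],[[-0.702,-0.517,0],0,0],[[-0.702,-0.517,0],0,0],[[-0.702,-0.517,0],0,0],[[-0.702,-0.517,0],0,0],[[-0.702,-0.517,0],0,0],[[-0.702,-0.517,0],0,0],[[-0.702,-0.517,0],0,0]]'
python3 - <<'E'
from h import *
m=cams.camera_model("wrist");im=cams.read_camera("wrist")
print(locate(im,"wrist","white",(.429,-.283),m=m)); go(.429,-.283,.033)
E
```

```text
time: 15.38
tool_pos: [0.4299, -0.2821, 0.4001]
tool_rot: [-3.141, -0.0, 1.573]
contact_force: [0.9, -0.1, 0.4]
opening: 0.0918
grip_force: 0.0
(array([ 0.426 , -0.2811]), 'px', array([321.9, 178.8]), 'area ratio', 0.97)
shares [-0.0021 -0.0021  0.52  ] turn 0.0008 t 15.425
```

```bash
python3 -m jog '[[[0.003,-0.006,0.2],0,0],[[0.003,-0.006,0.4],0,0],[[0.003,-0.006,0.5],0,0],[[0.003,-0.006,0.52],0,0],[[0.003,-0.006,0.52],0,0],[[0.003,-0.006,0.52],0,0.5],[[0.003,-0.006,0.52],0,0.6],[[0.003,-0.006,0.52],0,0.6],[[0.003,-0.006,0.52],0,0.6],[[0.003,-0.006,0.52],0,0.6],[[0.003,-0.006,0.52],0,0.6]]' 15
python3 -m jog '[[[0,0,-0.15],0,0.6],[[0,0,-0.3],0,0.6],[[0,0,-0.45],0,0.6],[[0,0,-0.45],0,0.6]]'
python3 -c "
from h import *
go(.6360,-.0015,.193)"
```

```text
time: 16.8
tool_pos: [0.427, -0.2817, 0.1926]
tool_rot: [3.141, 0.0, 1.572]
contact_force: [0.1, 1.4, 3.9]
opening: 0.0492
grip_force: 15.0
time: 17.3
tool_pos: [0.4276, -0.2822, 0.377]
tool_rot: [3.134, 0.007, 1.572]
contact_force: [-0.1, 0.4, -1.6]
opening: 0.0494
grip_force: 15.0
shares [0.7016 0.5213 0.0611] turn 0.0003 t 17.3
```

```bash
python3 -m jog '[[[0.702,0.521,0],0,0.6],[[0.702,0.521,0],0,0.6],[[0.702,0.521,0],0,0.6],[[0.702,0.521,0],0,0.6],[[0.702,0.521,0],0,0.6],[[0.702,0.521,0],0,0.6],[[0.702,0.521,0],0,0.6],[[0.702,0.521,0.06],0,0.6],[[0.702,0.521,0.06],0,0.6],[[0.702,0.521,0.06],0,0.6],[[0.702,0.521,0.06],0,0.6]]'
python3 - <<'E'
from h import *
m=cams.camera_model("wrist");w=cams.read_camera("wrist");s=cams.read_camera("side")
print(locate(s,"side","white",(.6356,-.0015),z0=.16,roi=40),locate(w,"wrist","white",(.6356,-.0015),z0=.16,m=m,roi=90),locate(w,"wrist","red",G["red"],m=m,roi=80))
go(.6360,-.0015,.133)
E
```

```text
time: 18.68
tool_pos: [0.6351, -0.0012, 0.3492]
tool_rot: [3.14, 0.0, 1.571]
contact_force: [0.3, 0.3, -0.2]
opening: 0.0492
grip_force: 15.0
(array([0.6322, 0.0146]), 'px', array([264. , 145.1]), 'area ratio', 0.33) (array([0.6343, 0.0056]), 'px', array([324.2, 247.7]), 'area ratio', 0.75) (array([0.6343, 0.0094]), 'px', array([323.9, 198. ]), 'area ratio', 0.7)
shares [-0.0013  0.002   0.1424] turn 0.0002 t 18.775
```

```bash
python3 -m jog '[[[-0.002,0.002,0.05],0,0.6],[[-0.002,0.002,0.09],0,0.6],[[-0.002,0.002,0.11],0,0.6],[[-0.002,0.002,0.125],0,0.6],[[-0.002,0.002,0.14],0,0.6],[[-0.002,0.002,0.14],0,0.6],[[-0.002,0.002,0.14],0,0.6]]'
```

```text
time: 19.65
tool_pos: [0.636, -0.0015, 0.2927]
tool_rot: [3.141, 0.0, 1.572]
contact_force: [0.0, -0.5, -0.9]
opening: 0.0494
grip_force: 15.0
```

```bash
python3 -m jog '[[[0,0,0],0,0.2],[[0,0,0],0,0],[[0,0,0],0,0],[[0,0,0],0,0],[[0,0,-0.1],0,0],[[0,0,-0.2],0,0],[[0,0,-0.27],0,0],[[0,0,-0.27],0,0]]'
python3 - <<'E'
from h import *
im=cams.read_camera("wrist");cv2.imwrite("pics/w5.png",im[100:300,180:480,::-1])
print([ (d["position"],d["confidence"]) for d in models.pinpoint("tablet_white","wrist")]);
go(.4845,.0745,.24)
E
```

```text
time: 20.65
tool_pos: [0.6361, -0.0015, 0.4029]
tool_rot: [3.136, 0.001, 1.572]
contact_force: [0.2, 0.9, -0.3]
opening: 0.0916
grip_force: 0.0
[([0.6383, -0.0054, 0.0693], 0.73)]
shares [ 0.1903 -0.3778  0.001 ] turn 0.0003 t 20.75
```

View pics/w5.png

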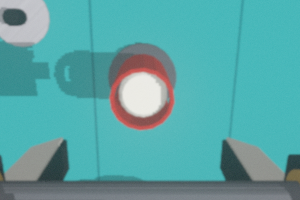

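White lies on amber (z about 69 mm, crop (143,94)). Now the steel cap.

```bash
python3 -m jog '[[[0.19,-0.378,0],0,0],[[0.19,-0.378,0],0,0],[[0.19,-0.378,0],0,0],[[0.19,-0.378,0],0,0],[[0.19,-0.378,0],0,0],[[0.19,-0.378,0],0,0]]'
python3 - <<'E'
from h import *
m=cams.camera_model("wrist");im=cams.read_camera("wrist");cv2.imwrite("pics/w6.png",im[...,::-1])
print(locate(im,"wrist","cap",(.4845,.0745),m=m)); go(.4845,.0745,.034)
E
```

```text
time: 21.5
tool_pos: [0.4856, 0.0739, 0.3996]
tool_rot: [-3.141, 0.0, 1.571]
contact_force: [-0.1, -0.4, 0.4]
opening: 0.0918
grip_force: 0.0
(array([0.4844, 0.075 ]), 'px', array([324.2, 176.9]), 'area ratio', 0.95)
shares [ 0.0018 -0.0022  0.5162] turn 0.0 t 21.55
```

View pics/w6.png

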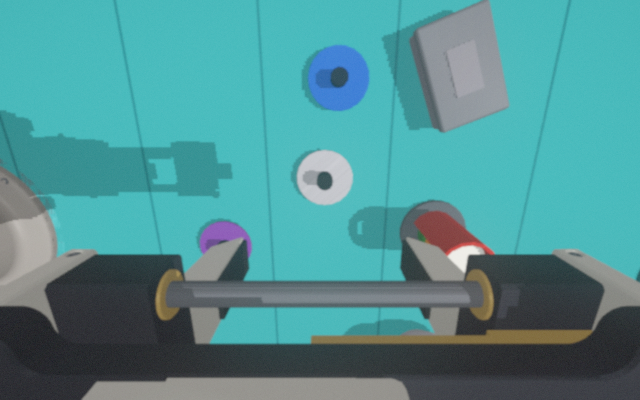

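The wrist view shows the steel cap at (324,177), blue at (338,77) and purple at (225,240). I grasp the steel cap's knob.

```bash
python3 -m jog '[[[0.002,-0.002,0.2],0,0],[[0.002,-0.002,0.4],0,0],[[0.002,-0.002,0.5],0,0],[[0.002,-0.002,0.516],0,0],[[0.002,-0.002,0.516],0,0.3],[[0.002,-0.002,0.516],0,0.6],[[0.002,-0.002,0.516],0,0.9],[[0.002,-0.002,0.516],0,0.9],[[0.002,-0.002,0.516],0,0.9],[[0.002,-0.002,0.516],0,0.9],[[0.002,-0.002,0.516],0,0.9],[[0.002,-0.002,0.516],0,0.9]]' 25
python3 -m jog '[[[0,0,0],0,0.9],[[0,0,-0.15],0,0.9],[[0,0,-0.3],0,0.9],[[0,0,-0.45],0,0.9],[[0,0,-0.45],0,0.9]]'
python3 -c "
from h import *
go(.6360,-.0015,.193)"
```

```text
time: 23.05
tool_pos: [0.4839, 0.0751, 0.1939]
tool_rot: [3.141, 0.0, 1.572]
contact_force: [0.2, 0.9, 0.4]
opening: 0.0191
grip_force: 25.0
time: 23.68
tool_pos: [0.4845, 0.0752, 0.3783]
tool_rot: [3.132, 0.0, 1.572]
contact_force: [0.5, -0.3, -1.7]
opening: 0.0192
grip_force: 25.0
shares [-0.1923  0.3779  0.0687] turn 0.0004 t 23.675
```

```bash
python3 -m jog '[[[-0.192,0.378,0],0,0.9],[[-0.192,0.378,0],0,0.9],[[-0.192,0.378,0],0,0.9],[[-0.192,0.378,0],0,0.9],[[-0.192,0.378,0.06],0,0.9],[[-0.192,0.378,0.06],0,0.9],[[-0.192,0.378,0.06],0,0.9],[[-0.192,0.378,0.06],0,0.9]]'
python3 - <<'E'
from h import *
m=cams.camera_model("wrist");w=cams.read_camera("wrist");s=cams.read_camera("side")
cv2.imwrite("pics/c7.png",np.hstack([cv2.resize(w,None,fx=.6,fy=.6),cv2.resize(s[60:180,190:390],(400,240))])[...,::-1])
print(locate(s,"side","cap",(.6356,-.0015),z0=.16,roi=40),locate(w,"wrist","cap",(.6356,-.0015),z0=.16,m=m,roi=90))
go(.6360,-.0015,.134)
E
```

```text
time: 24.68
tool_pos: [0.635, -0.0012, 0.3509]
tool_rot: [3.14, 0.0, 1.572]
contact_force: [-0.6, 0.2, -1.0]
opening: 0.019
grip_force: 25.0
(array([ 0.607, -0.014]), 'px', array([277.4, 142. ]), 'area ratio', 5.19) (array([0.6343, 0.0064]), 'px', array([324.3, 237.3]), 'area ratio', 0.77)
shares [-0.0004  0.0022  0.144 ] turn 0.0004 t 24.775
```

View pics/c7.png

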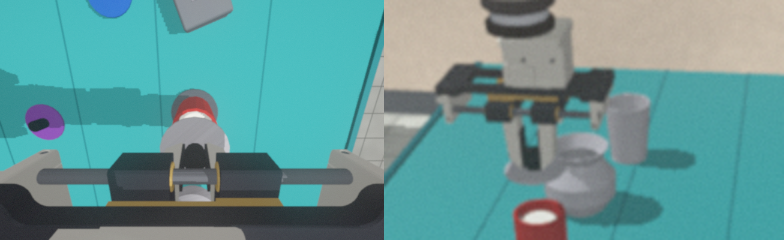

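The cap is held level over the tube (wrist crop (195,140)). I lower it gently.

```bash
python3 -m jog '[[[-0.001,0.002,0.06],0,0.9],[[-0.001,0.002,0.1],0,0.9],[[-0.001,0.002,0.115],0,0.9],[[-0.001,0.002,0.125],0,0.9],[[-0.001,0.002,0.133],0,0.9],[[-0.001,0.002,0.14],0,0.9],[[-0.001,0.002,0.14],0,0.9],[[-0.001,0.002,0.14],0,0.9]]'
```

```text
time: 25.78
tool_pos: [0.6359, -0.0019, 0.2941]
tool_rot: [3.141, 0.0, 1.572]
contact_force: [1.0, 0.3, -1.4]
opening: 0.0193
grip_force: 25.0
```

```bash
python3 -m jog '[[[0,0,0.003],0,0.9],[[0,0,0.003],0,0.9]]'
python3 -m jog '[[[0,0,0],0,0.7],[[0,0,0],0,0.4],[[0,0,0],0,0.2],[[0,0,0],0,0.2],[[0,0,-0.1],0,0.2],[[0,0,-0.2],0,0.2],[[0,0,-0.3],0,0.2],[[0,0,-0.3],0,0.2]]'
python3 - <<'E'
from h import *
m=cams.camera_model("wrist");w=cams.read_camera("wrist");p=models.pinpoint("cap","wrist");s=cams.read_camera("side")
cv2.imwrite("pics/c8.png",np.hstack([w[100:300,180:480],cv2.resize(s[110:230,190:390],(333,200))])[...,::-1])
print([d["position"] for d in p],locate(w,"wrist","cap",(.6356,-.0015),z0=.1,m=m))
E
```

```text
time: 26.02
tool_pos: [0.6359, -0.0019, 0.2939]
tool_rot: [3.141, 0.0, 1.572]
contact_force: [-2.8, 0.4, 5.6]
opening: 0.0193
grip_force: 25.0
time: 27.02
tool_pos: [0.6362, -0.0019, 0.4166]
tool_rot: [3.134, 0.001, 1.572]
contact_force: [0.3, -0.8, -0.4]
opening: 0.0735
grip_force: 0.0
[[0.4978, 0.1961, 0.0025], [0.3492, -0.0221, 0.0005], [0.6368, -0.0072, 0.0956]] (array([0.6354, 0.0058]), 'px', array([322. , 187.2]), 'area ratio', 1.18)
```

View pics/c8.png

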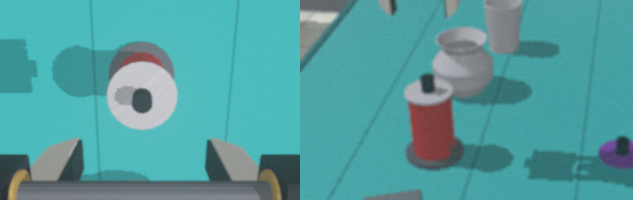

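The cap is level on the rim with the knob up (side crop (428,92)), the gripper is clear of it, and the bystanders are untouched. I hand in.

```bash
python3 -c "
from cell import robot
print(robot.hand_in())"
```

```text
the job is handed in; nothing more can be done
None
```

I put green, then amber, then white into the red tube, seated the steel cap on the rim with the knob up, and handed the job in at about 27 s of the 102 s limit; the camera checks looked right after each step, but no verdict came back.

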